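# Snap the key tag's press stud shut with the bench pliers

## Robot

A 6-joint arm with a two-finger parallel gripper is mounted at the origin on a cart in front of the work surface, level with it; the furniture and walls round the work are solid. World frame = base frame: x ahead of the robot, y to its left, z up, the work surface at z = 0. Lengths are in m, angles in rad, forces in N, time in s.
With the tool pointing down it reaches from about 0.225 to 0.875 m from the base axis. Payload 3.4 kg.
Tool frame: the origin (TCP) lies at the very end of the fingers, on their centre line; the grasp point (between the pads) lies 19 mm behind it (bot.tcp_to_grasp is the distance from the TCP to the grasp point, in m); z points along the fingers, y is the line along which they close (so a half turn about z gives the same grasp; the last joint's range is limited). The gripper opens to 85 mm and grips with 20 to 120 N. Pads are 22 mm wide; open, the fingers measure 114 mm over their backs; the gripper's body (76 mm by 85 mm) begins 54 mm behind the grasp point. The pads swing forward as they close: fully open they stand 13 mm farther back than shut.
Start: joints at [-1.25, 0.276, 1.505, -0, 1.361, -0.121], TCP at [0.246, -0.52, 0.231] pointing down, gripper open.
Joint ranges: [-2.89, 2.89], [-0.75, 2.08], [0.22, 2.7], [-1.18, 4.32], [0.11, 2.71], [-2.7, 2.7]. Speed limits (rad/s): [2.57, 2.57, 3.14, 3.14, 3.14, 3.14].

## Interface

Orientations are given as a unit quaternion [x, y, z, w].
In Python, from plant import bot gives the robot as it stands.
- The arm moves only by the tool play_rows, never from a script. Its argument "increments" is a list of rows, each a list of 5 numbers: the shift along the tool's x, y, z in m, then the turn about the tool's z in degrees, then the opening, from 0 (shut) to 1 (fully open). A call has 1 to 12 rows; each row shifts and turns the commanded pose from where the row before left it, along the tool's axes as they then stand; what a row does not reach is not made up. A row lasts 1/8 s, in which the tool goes at most 62.5 mm and 10.7 degrees, less where a joint would pass 70% of its speed; a pose out of reach is approached as far as the arm can. A call with a gripper value outside its range is refused whole. The fingers move at their own pace and stop on an object; the grip force is fixed at half the most. Time passes only in rows, so rows that do not move let the fingers close. It gives the time, the measured TCP pose, the force, the opening and the grip force at its end, in the units of the state.
- bot.observe(): the state, without advancing time (a new reading comes with each control period).
- bot.read_camera(name): name is "scene" or "top" or "wrist"; returns the picture (384x512x3 uint8, blue, green, red); there is no depth.
- bot.camera_model(name): a dict with "fx", "fy", "cx", "cy" (pixels), "k1" (the pictures are not rectified: a ray, as slopes to the right and down, at radius r is drawn at 1 + k1 r^2 times it, then the intrinsics apply), "world_from_camera" (4x4, takes a point from camera to world coordinates); the wrist camera has in their place "T_tool_cam" (4x4, takes a point from camera to tool coordinates, whose origin is the TCP and whose axes are the flange's). Camera axes: x right, y down, z forward; pixel columns grow to the right and rows downward; lengths in m; the calibration is good to about 2 mm. A picture is of the moment at which its call begins: read the wrist's pose just before it. camera_model takes no time and is no camera call.
- bot.finish_job(): hands the job in; it is judged then, once.
The state is a dict: "t": time; "q": joint angles; "joint_vel": joint speeds; "joint_efforts": joint torques, N m; "ee_pos": TCP position; "ee_rot": TCP orientation; "contact_force": force on the tool from outside, world axes, zero at the start; "wrist_torque": the same for the moment, N m; "width": finger opening in m; "grip_force": force on a finger pad.
Only numpy, scipy, OpenCV 4.12 (cv2) and the standard library are available. Lean on these libraries where they do the work, as an engineer would, in place of code of your own. Each camera call takes 0.05 s, during which the arm holds its last target. There are 200 camera calls.

## Task

Lay the orange key tag on the rest of the red-handled bench pliers so that its raised press stud sits centred between the open jaws, with the rest of the tag sticking out along the metal tag rest, and let go of it. Then press the pliers' upper handle all the way down so that the stud snaps shut, let the handle spring up again and leave the tag lying in the jaws. Leave the blue and the green tag where they are.

Things in the scene. Friction and masses are not known exactly. Their poses are not given: they have to be found in the camera images.
- orange_tag: orange rigid key tag lying flat, z up: 150 mm long (x), 30 wide (y), 10 thick, 90 g, the only one with its steel press stud raised. Origin: underside, below the stud's centre; the tag spans x -128 to +22 mm. Stud cap 24 mm wide, its top 22 mm above the underside when raised, 15 when shut. Grip across the width about 110 mm behind the stud (x = -110 mm, by the brass eyelet).
- stud_cap (a joint): how far the orange tag's stud is pressed in: 0 = raised, 0.007 m = shut. It resists with up to about 30 N, snaps over half way and then stays shut.
- pliers: red-handled pliers, fixed to the worktop. Origin: on the worktop under the centre of the die (lower jaw, 36 mm disc, top z = 50 mm). An 18 mm wide tag rest, top also z = 50, runs from the die to x = -88 mm; the tag lies on both, tag x along pliers x, eyelet end out on the -x side, by which it enters. Upper jaw when open: 47 mm above the die's centre, 40 at the hinge (+y) edge.
- pliers_handle (a joint): angle of the upper handle about its hinge (axis along pliers x, at y = +65, z = 76 mm; the handle runs to -y): 0 = up, where a spring returns it; 0.5 rad = fully down at a firm stop, jaws 15 mm apart. Pressing 165 mm from the hinge takes 1 to 2 N, and 10 to 15 N to snap the stud.
- grip_top (a point): the place to press: on top of the red upper grip (28 mm wide, 90 mm long), 165 mm from the hinge. Up, the grip slopes 0.5 rad, rising to its outer end (whole handle under 0.20 m high). Fully down it is level, its top at z = 96 mm, this point at pliers x = 0, y = -100 mm, the grip from y = -45 to -135 mm.
- blue_tag: blue key tag, same shape as the orange one, same origin and axes, but its steel press stud is already shut (flat on the tag, 5 mm high). A bystander, to be left where it lies.
- green_tag: green key tag, same shape as the orange one, same origin and axes, but its steel press stud is already shut (flat on the tag, 5 mm high). A bystander, to be left where it lies.
Things that resemble listed ones, but are neither listed nor needed, are in the scene too. Several things have the shape of the orange_tag; the one meant has the colours described above.

How it is judged:
On the way, in this order (a step that is already met when the one before it is completed fails the run):
1. the orange tag lies on the die and rest, released, its stud between the open jaws and still raised (horizontal distance between orange_tag and pliers below 0.018 m and height (world z) of orange_tag between 0.043 and 0.06 m and angle between the x axis of orange_tag and the x axis of pliers, either way round below 0.3 rad and contact force between the fingers and orange_tag below 0.2 N and value of joint stud_cap below 0.002 m and value of joint pliers_handle below 0.15 rad), for 0.1 s.
2. the handle is pressed down and the stud snaps shut in the jaws (horizontal distance between orange_tag and pliers below 0.018 m and height (world z) of orange_tag between 0.043 and 0.06 m and angle between the x axis of orange_tag and the x axis of pliers, either way round below 0.3 rad and value of joint pliers_handle above 0.35 rad and value of joint stud_cap above 0.0055 m), for 0.05 s.
At the end, for the whole second after the job is handed in: the orange tag's stud is shut (joint over 5.5 mm) and the tag lies at rest and released on the pliers' die and rest, stud within 18 mm of the die's centre and tag within 17 degrees of the pliers' x axis; the handle has sprung up again (under 0.1 rad) (horizontal distance between orange_tag and pliers below 0.018 m and height (world z) of orange_tag between 0.043 and 0.06 m and angle between the x axis of orange_tag and the x axis of pliers, either way round below 0.3 rad and contact force between the fingers and orange_tag below 0.2 N and value of joint stud_cap above 0.0055 m and value of joint pliers_handle below 0.1 rad and linear speed of orange_tag below 0.02 m/s); the robot touches nothing.
It fails at once if the blue or green tag is moved more than 30 mm (distance of any of blue_tag, green_tag from where it was at the start of the episode above 0.03 m).
It also fails if it takes over 45 s, if anything falls off the work surface, if the arm or the gripper's body presses on something with over 40 N, if the wrist force passes 120 N, or if a joint passes its speed limit or range.

## Working session

There is one attempt and no reset: what is moved stays moved. The work goes in short steps, Python scripts to look and compute and a tool call to move; the robot and the scene stay as the last step left them, time stands still between calls to the robot, and variables do not carry over. Pictures are saved under pics/ and viewed, at most 11 in all, crops included, and the job is handed in when it is done.

Besides the shell and the picture viewer there is one more tool, called after "Call:" as name(argument=value, ...) on one line, values as JSON. play_rows: Moves the arm, as the interface text tells. Its arguments: {"type":"object","properties":{"increments":{"type":"array"}},"required":["increments"]}

```bash
mkdir -p pics; ls; cat > h.py <<'E'
import numpy as np, cv2
from plant import bot
from scipy.spatial.transform import Rotation as R
def cam(name):
    m=bot.camera_model(name)
    if name=="wrist":
        s=bot.observe(); T=np.eye(4); T[:3,:3]=R.from_quat(s["ee_rot"]).as_matrix(); T[:3,3]=s["ee_pos"]
        m["world_from_camera"]=T@np.array(m["T_tool_cam"])
    return m
def ray(m,u,v):
    xd,yd=(u-m["cx"])/m["fx"],(v-m["cy"])/m["fy"]; x,y=xd,yd
    for _ in range(20):
        f=1+m["k1"]*(x*x+y*y); x,y=xd/f,yd/f
    T=np.array(m["world_from_camera"]); return T[:3,3],T[:3,:3]@np.array([x,y,1.])
def onz(m,u,v,z):
    o,d=ray(m,u,v); return o+d*(z-o[2])/d[2]
def proj(m,p):
    T=np.array(m["world_from_camera"]); c=T[:3,:3].T@(np.array(p)-T[:3,3]); x,y=c[0]/c[2],c[1]/c[2]; f=1+m["k1"]*(x*x+y*y)
    return m["cx"]+m["fx"]*x*f, m["cy"]+m["fy"]*y*f
E
python3 - <<'E'
from h import *
for n in("top","scene"):
    im=bot.read_camera(n); cv2.imwrite(f"pics/{n}0.png",im); m=bot.camera_model(n); print(n,m["fx"],m["k1"],np.round(m["world_from_camera"],3).tolist())
s=bot.observe(); print(s["t"],s["ee_pos"],s["ee_rot"])
E
```

```text
pics
top 361.76683185159976 -0.04340832731717538 [[-0.004, -0.983, 0.181, 0.334], [-1.0, 0.002, -0.012, 0.029], [0.012, -0.182, -0.983, 0.962], [0.0, 0.0, 0.0, 1.0]]
scene 353.62208100269567 -0.09805563211488584 [[-0.847, -0.392, 0.359, 0.098], [-0.532, 0.625, -0.571, 0.652], [-0.0, -0.674, -0.738, 0.895], [0.0, 0.0, 0.0, 1.0]]
0.1 [ 0.24570306 -0.51935063  0.23052769] [ 9.75695542e-01  2.19129065e-01 -8.17522673e-05 -8.09845364e-04]
```

View pics/top0.png

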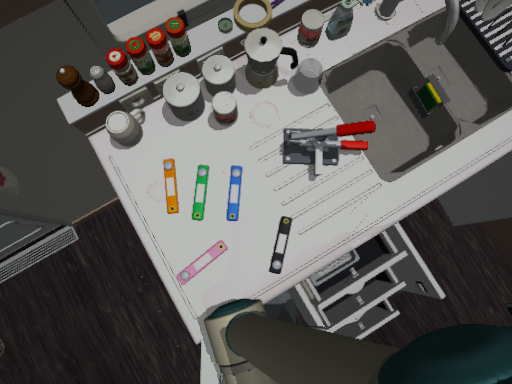

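View pics/scene0.png

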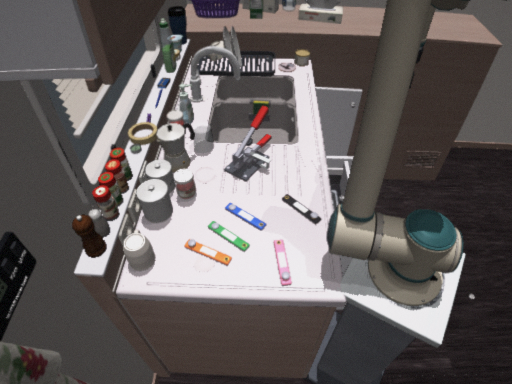

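The top view shows the orange tag at about (171,186), green (200,192), blue (235,192). The pliers are at about (312,146), with the handle towards the right (-y) and the rest bar pointing down (-x) near (318,163). I'll zoom in.

```bash
python3 - <<'E'
from h import *
im=cv2.imread("pics/top0.png")
a=cv2.resize(im[145:225,150:250],None,fx=4,fy=4,interpolation=cv2.INTER_CUBIC)
b=cv2.resize(im[110:190,270:385],None,fx=4,fy=4,interpolation=cv2.INTER_CUBIC)
cv2.imwrite("pics/c1.png",np.hstack([a,b])[:, :800] if 0 else cv2.resize(np.hstack([a,b]),(800,298)))
m=bot.camera_model("top")
hsv=cv2.cvtColor(im,cv2.COLOR_BGR2HSV)
for n,lo,hi in(("orange",(8,150,120),(20,255,255)),("green",(50,150,80),(80,255,255)),("blue",(105,150,100),(125,255,255)),("red",(0,180,100),(5,255,255))):
    k=cv2.inRange(hsv,lo,hi); k[:120 if n!="red" else 0]=0
    k=cv2.morphologyEx(k,cv2.MORPH_CLOSE,np.ones((9,9)))
    for c in cv2.findContours(k,0,2)[0]:
        if cv2.contourArea(c)<80: continue
        r=cv2.minAreaRect(c); P=[onz(m,u,v,.01)[:2] for u,v in cv2.boxPoints(r)]
        print(n,np.round(r[0]),np.round(np.mean(P,0),3),np.round(P,3).tolist())
E
```

```text
orange [170. 186.] [0.518 0.247] [[0.59, 0.27], [0.593, 0.242], [0.446, 0.224], [0.444, 0.252]]
green [200. 192.] [0.501 0.167] [[0.429, 0.188], [0.575, 0.174], [0.572, 0.146], [0.426, 0.161]]
blue [234. 193.] [0.499 0.076] [[0.427, 0.096], [0.574, 0.084], [0.571, 0.056], [0.424, 0.069]]
red [356. 134.] [ 0.662 -0.259] [[0.701, -0.209], [0.702, -0.314], [0.623, -0.308], [0.623, -0.206]]
red [140.  43.] [0.944 0.352] [[0.913, 0.46], [1.024, 0.269], [0.974, 0.244], [0.865, 0.434]]
```

View pics/c1.png

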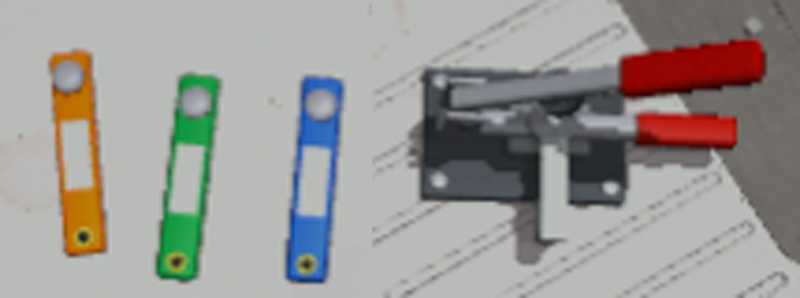

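The orange tag's stud is at its far (+x) end. In the top view the pliers' rest ends near (318,174). Next I'll check the wrist camera's mounting and plan a close look at the pliers on the way to the tag.

```bash
cat >> h.py <<'E'
def go(target,yaw=None):
    "shift in tool axes (x,y,z) and turn (deg) from the measured pose"
    s=bot.observe(); M=R.from_quat(s["ee_rot"]).as_matrix(); y=np.degrees(np.arctan2(M[1,0],M[0,0]))
    d=M.T@(np.array(target)-s["ee_pos"]); print("shift mm",np.round(d*1000,1),"yaw",round(y,1),"turn",None if yaw is None else round((y-yaw+180)%360-180,1),"t",s["t"])
E
python3 - <<'E'
from h import *
m=bot.camera_model("wrist"); print(m["fx"],m["k1"],np.round(m["T_tool_cam"],3).tolist())
m=bot.camera_model("top")
for u,v,z in((318.4,174.5,.05),(284,129,.01),(338,130,.01),(339.4,163.8,.01),(284.2,162.4,.01)): print(np.round(onz(m,u,v,z),3))
go([.47,-.14,.33],0)
E
```

```text
266.06451623260944 -0.025430301978348106 [[-0.001, -0.961, -0.278, 0.072], [1.0, -0.001, 0.001, 0.0], [-0.001, -0.278, 0.961, -0.142], [0.0, 0.0, 0.0, 1.0]]
[ 0.539 -0.144  0.05 ]
[ 0.677 -0.061  0.01 ]
[ 0.675 -0.211  0.01 ]
[ 0.578 -0.21   0.01 ]
[ 0.582 -0.059  0.01 ]
shift mm [ 365.  -247.2  -99. ] yaw 25.3 turn 25.3 t 0.1
```

Call:
play_rows(increments=[[0,0,-0.033,8.4,1],[0,0,-0.033,8.4,1],[0,0,-0.033,8.5,1],[0.037,-0.042,0,0,1],[0.037,-0.042,0,0,1],[0.037,-0.042,0,0,1],[0.037,-0.042,0,0,1],[0.037,-0.042,0,0,1],[0.037,-0.042,0,0,1],[0.037,-0.042,0,0,1],[0.037,-0.042,0,0,1],[0.037,-0.042,0,0,1]])

```text
t: 1.6
ee_pos: [0.5796, -0.1402, 0.3299]
ee_rot: [1.0, 0.0, -0.0, 0.0]
contact_force: [0.0, -1.7, 0.5]
width: 0.0856
grip_force: 0.0
```

```bash
python3 - <<'E'
from h import *
go([.58,-.14,.33],0)
m=cam("wrist"); im=bot.read_camera("wrist"); cv2.imwrite("pics/w1.png",im); np.save("w1.npy",m["world_from_camera"])
E
```

```text
shift mm [ 0.4 -0.2 -0.1] yaw 0.0 turn 0.0 t 1.6
```

View pics/w1.png

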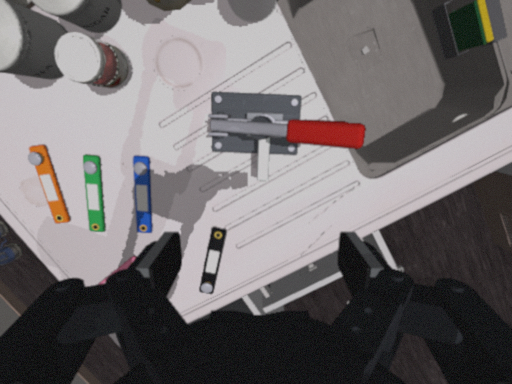

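The wrist view shows the upper red grip from (288,130) to (362,135), the plate corners at about (211,93) and (300,96), and the rest ending near (263,180). I'll measure these more closely.

```bash
python3 - <<'E'
from h import *
m=bot.camera_model("wrist"); m["world_from_camera"]=np.load("w1.npy")
im=cv2.imread("pics/w1.png"); hsv=cv2.cvtColor(im,cv2.COLOR_BGR2HSV)
k=cv2.inRange(hsv,(0,150,60),(6,255,255)); k[:,:270]=0;k[:100]=0;k[170:]=0
c=max(cv2.findContours(k,0,2)[0],key=cv2.contourArea); r=cv2.minAreaRect(c); b=cv2.boxPoints(r); b=b[np.argsort(b[:,0])]
i,o=b[:2].mean(0),b[2:].mean(0); print("grip",i,o,r[1])
# inner/outer top heights when up: radial 110 and 200, normal 20
for uv,rr in((i,110),(o,200)):
    z=(76+rr*np.sin(.5)+10*np.cos(.5))/1000; y=65-rr*np.cos(.5)+10*np.sin(.5); print("z",round(z,3),"pliers y",round(y,1),np.round(onz(m,*uv,z),4))
cv2.imwrite("pics/c2.png",cv2.resize(im[80:190,200:310],None,fx=5.4,fy=5.4,interpolation=cv2.INTER_CUBIC))
E
```

```text
grip [287.48398 128.99844] [363.5778  136.36237] (76.44930267333984, 24.819534301757812)
z 0.138 pliers y -26.7 [ 0.63   -0.1752  0.1375]
z 0.181 pliers y -105.7 [ 0.6252 -0.2535  0.1807]
```

View pics/c2.png

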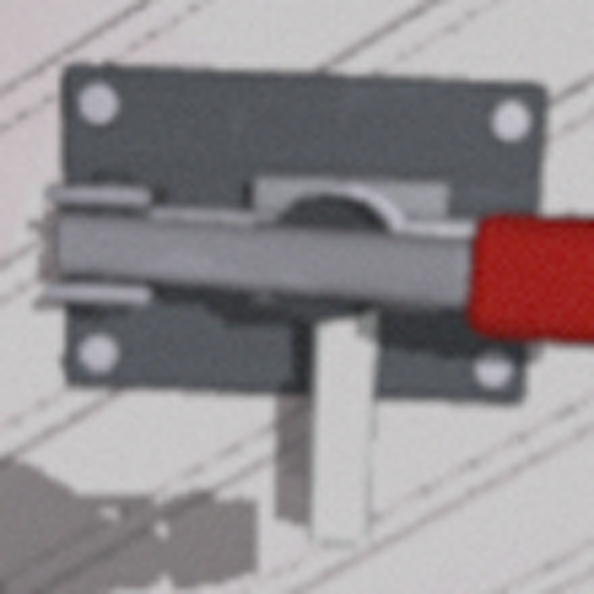

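```bash
python3 - <<'E'
from h import *
m=bot.camera_model("wrist"); m["world_from_camera"]=np.load("w1.npy")
f=lambda x,y,z:np.round(onz(m,200+x/5.4,80+y/5.4,z)[:2],4)
print("rest L",f(318,330,.05),f(311,541,.05),"R",f(375,330,.05),f(367,543,.05))
print("bolts",[f(*p,.008) for p in((98,103),(510,120),(492,371),(97,353))])
print("die front? arc",f(345,190,.095))
# orange in wrist view
im=cv2.imread("pics/w1.png"); hsv=cv2.cvtColor(im,cv2.COLOR_BGR2HSV); k=cv2.inRange(hsv,(8,130,80),(20,255,255)); k[:,90:]=0;k[:120]=0
k=cv2.morphologyEx(k,cv2.MORPH_CLOSE,np.ones((9,9))); c=max(cv2.findContours(k,0,2)[0],key=cv2.contourArea); b=cv2.boxPoints(cv2.minAreaRect(c))
print("orange",np.round([onz(m,u,v,.01)[:2] for u,v in b],4).tolist())
go([.461,.240,.2],7)
E
```

```text
rest L [ 0.6058 -0.1399] [ 0.5424 -0.1377] R [ 0.6058 -0.1565] [ 0.5417 -0.1547]
bolts [array([ 0.6706, -0.0723]), array([ 0.6655, -0.1991]), array([ 0.5881, -0.196 ]), array([ 0.594 , -0.0688])]
die front? arc [ 0.6459 -0.1468]
orange [[0.5924, 0.2657], [0.6009, 0.2368], [0.4545, 0.2188], [0.444, 0.25]]
shift mm [-121.6 -373.8  131.3] yaw 0.3 turn -6.7 t 1.65
```

Call:
play_rows(increments=[[-0.015,-0.0465,0.004,0,1],[-0.015,-0.047,0.016,0,1],[-0.015,-0.047,0.016,0,1],[-0.015,-0.047,0.016,0,1],[-0.015,-0.047,0.016,0,1],[-0.015,-0.047,0.02,0,1],[-0.016,-0.047,0.021,0,1],[-0.016,-0.047,0.021,0,1],[0,0,0,-7,1],[0,0,0,0,1]])

```text
t: 2.9
ee_pos: [0.4561, 0.234, 0.1997]
ee_rot: [0.998, 0.061, -0.001, 0.0]
contact_force: [-0.2, -0.6, -0.3]
width: 0.0853
grip_force: 0.0
```

```bash
python3 - <<'E'
from h import *
m=cam("wrist"); im=bot.read_camera("wrist"); cv2.imwrite("pics/w2.png",im)
hsv=cv2.cvtColor(im,cv2.COLOR_BGR2HSV); k=cv2.inRange(hsv,(8,130,80),(20,255,255))
k=cv2.morphologyEx(k,cv2.MORPH_CLOSE,np.ones((15,15))); c=max(cv2.findContours(k,0,2)[0],key=cv2.contourArea); r=cv2.minAreaRect(c); b=cv2.boxPoints(r)
P=np.array([onz(m,u,v,.01)[:2] for u,v in b]); print(b.tolist(),np.round(P,4).tolist())
P=P[np.argsort(P[:,0])]; a,e=P[:2].mean(0),P[2:].mean(0); d=(e-a); L=np.linalg.norm(d); d/=L; yaw=np.degrees(np.arctan2(d[1],d[0]))
g=a+.018*d; print("len",L,"yaw",yaw,"grip",g,"stud",e-.022*d)
go([*g,.004],yaw)
E
```

```text
[[242.0, 50.0], [266.0, 50.0], [266.0, 174.0], [242.0, 174.0]] [[0.5913, 0.2698], [0.5946, 0.2428], [0.4513, 0.2243], [0.4476, 0.2547]]
len 0.14448465101854727 yaw 6.670910856695945 grip [0.46733304 0.24160077] stud [0.5711103  0.25373838]
shift mm [ 11.7  -6.7 196.1] yaw 6.9 turn 0.2 t 2.95
```

View pics/w2.png

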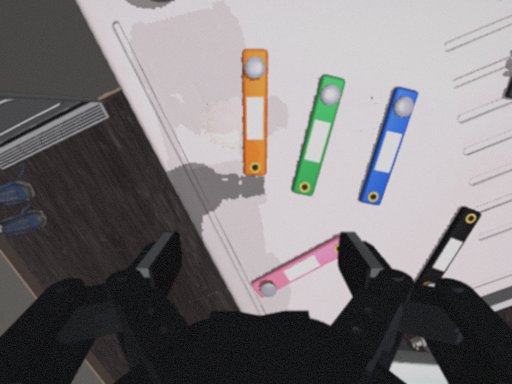

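The tag runs from (254,50), the stud end, to (254,174), the eyelet end, and green is close by on the right. I'll descend with the fingers partly closed.

Call:
play_rows(increments=[[0.009,-0.0067,0,0,0.6],[0,0,0.045,0,0.6],[0,0,0.05,0,0.6],[0,0,0.05,0,0.6],[0,0,0.035,0,0.6],[0,0,0.015,0,0.6],[0,0,0,0,0.6]])

```text
t: 3.82
ee_pos: [0.4653, 0.2413, 0.0049]
ee_rot: [0.998, 0.061, -0.0, 0.0]
contact_force: [-0.3, 0.4, -0.5]
width: 0.0512
grip_force: 0.0
```

```bash
python3 - <<'E'
from h import *
go([.4646,.2413,.004],6.8); s=bot.observe(); print(s["contact_force"],s["width"])
E
```

```text
shift mm [-0.7 -0.1  0.9] yaw 6.9 turn 0.1 t 3.825
[-0.27242406  0.35877599 -0.45134009] 0.05119110509434481
```

Call:
play_rows(increments=[[0,0,0.001,0,0],[0,0,0,0,0],[0,0,0,0,0],[0,0,0,0,0],[0,0,0,0,0],[0,0,0,0,0]])

```text
t: 4.58
ee_pos: [0.4664, 0.2419, 0.006]
ee_rot: [0.998, 0.061, 0.002, -0.0]
contact_force: [-0.0, -1.1, 6.8]
width: 0.0276
grip_force: 59.4
```

Call:
play_rows(increments=[[0,0,-0.02,0,0],[0,0,-0.05,0,0],[0,0,-0.06,0,0],[0,0,-0.02,0,0],[0,0,0,0,0]])

```text
t: 5.2
ee_pos: [0.4657, 0.2419, 0.1564]
ee_rot: [0.998, 0.061, 0.002, -0.001]
contact_force: [-0.1, -0.3, -1.4]
width: 0.027
grip_force: 59.4
```

```bash
python3 - <<'E'
from h import *
m=cam("wrist"); s=bot.observe(); im=bot.read_camera("wrist"); cv2.imwrite("pics/w3.png",im)
print(s["ee_pos"],s["width"],s["contact_force"])
z=s["ee_pos"][2]+.004
hsv=cv2.cvtColor(im,cv2.COLOR_BGR2HSV); k=cv2.inRange(hsv,(8,130,80),(20,255,255))
k=cv2.morphologyEx(k,cv2.MORPH_CLOSE,np.ones((15,15))); c=max(cv2.findContours(k,0,2)[0],key=cv2.contourArea); b=cv2.boxPoints(cv2.minAreaRect(c))
T=R.from_quat(s["ee_rot"]); print(b.tolist(),[np.round(T.inv().apply(onz(m,u,v,z)-s["ee_pos"]),4).tolist() for u,v in b])
O=np.array([.6305,-.149]);a=np.radians(-2.7); print(O-.109*np.array([np.cos(a),np.sin(a)]))
go([.45,-.14,.15],-2.7)
E
```

```text
[0.46571473 0.24191443 0.15636022] 0.027014730409002822 [-0.08770176 -0.26917932 -1.35805467]
[[232.0, 0.0], [292.0, 0.0], [292.0, 266.0], [232.0, 266.0]] [[0.1207, -0.0122, -0.0034], [0.1207, 0.0152, -0.0035], [-0.0163, 0.0195, -0.0041], [-0.0163, -0.016, -0.0041]]
[ 0.521621  -0.1438654]
shift mm [-61.1 376.8   4.5] yaw 7.0 turn 9.7 t 5.25
```

View pics/w3.png

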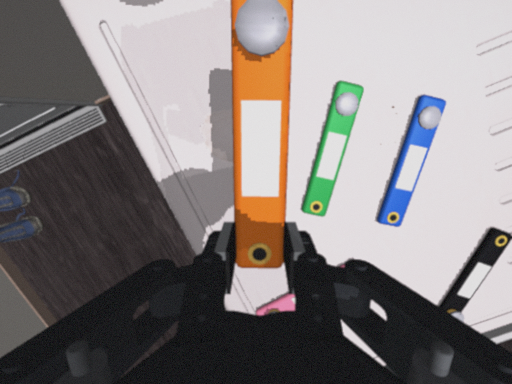

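The tag is held, with its stud at (262,24) and its eyelet at (259,254). Now for the stud offset in the tool frame.

```bash
python3 - <<'E'
from h import *
m=bot.camera_model("wrist"); m["world_from_camera"]=m["T_tool_cam"]
for z in(-.014,-.008): print("stud",np.round(onz(m,262,26,z),4))
for z in(-.004,): print("eyelet",np.round(onz(m,259,254,z),4), "edges",np.round([onz(m,u,v,z)[:2] for u,v in((233,60),(291,60),(237,225),(284,225))],4).tolist())
E
```

```text
stud [ 0.107   0.0014 -0.014 ]
stud [ 0.1087  0.0015 -0.008 ]
eyelet [-0.0083  0.     -0.004 ] edges [[0.0952, -0.0123], [0.0952, 0.0154], [0.01, -0.0124], [0.01, 0.0141]]
```

Call:
play_rows(increments=[[0,0,0,4.8,0],[0,0,0,4.9,0],[-0.004,0.047,0,0,0],[-0.004,0.048,0,0,0],[-0.004,0.048,0,0,0],[-0.004,0.048,0,0,0],[-0.004,0.048,0,0,0],[-0.004,0.048,0,0,0],[-0.004,0.047,0,0,0],[-0.004,0.047,0,0,0],[0,0,0,0,0]])

```text
t: 6.62
ee_pos: [0.4137, -0.1399, 0.1526]
ee_rot: [1.0, -0.026, -0.002, -0.0]
contact_force: [0.1, 0.7, -1.5]
width: 0.0268
grip_force: 59.5
```

```bash
python3 - <<'E'
from h import *
go([.415,-.1375,.067],-2.7); s=bot.observe(); print(s["ee_pos"],s["width"])
E
```

```text
shift mm [ 1.4 -2.4 85.6] yaw -3.0 turn -0.3 t 6.625
[ 0.41371139 -0.13988951  0.1525911 ] 0.026820017095742527
```

Call:
play_rows(increments=[[0.001,-0.002,0.02,-0.3,0],[0,0,0.035,0,0],[0,0,0.025,0,0],[0,0,0.005,0,0],[0,0,0,0,0]])

```text
t: 7.25
ee_pos: [0.4158, -0.1349, 0.0689]
ee_rot: [1.0, -0.021, -0.001, -0.0]
contact_force: [-0.0, -0.9, -1.6]
width: 0.0273
grip_force: 59.5
```

```bash
python3 - <<'E'
from h import *
go([.5227,-.1426,.067],-2.7); m=cam("wrist");s=bot.observe(); print(s["ee_pos"]); im=bot.read_camera("wrist"); cv2.imwrite("pics/w4.png",cv2.resize(im[:200,130:400],None,fx=2.8,fy=2.8,interpolation=cv2.INTER_CUBIC)); np.save("w4.npy",m["world_from_camera"])
E
```

```text
shift mm [107.1   3.3   1.8] yaw -2.4 turn 0.3 t 7.25
[ 0.41582095 -0.13491108  0.06893672]
```

View pics/w4.png

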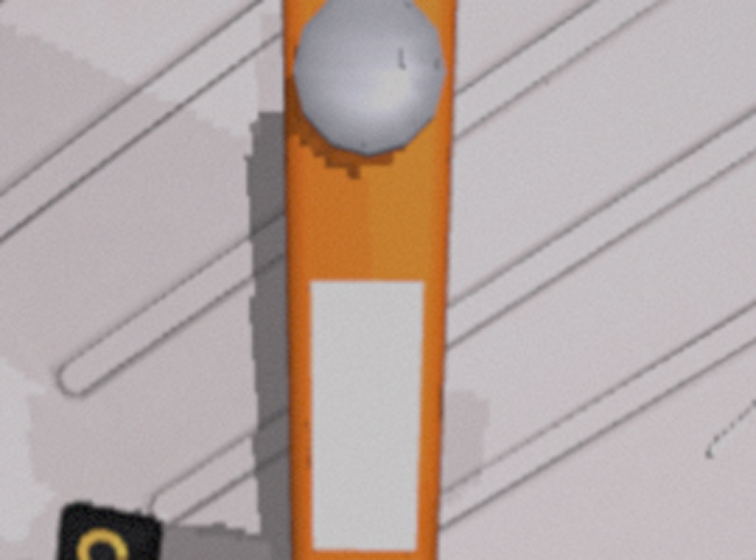

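The view shows the stud centred on the tag at crop (370,72); the rest is hidden under the tag. I'm advancing into the jaws.

Call:
play_rows(increments=[[0.015,0.0033,0.001,0.3,0],[0.02,0,0,0,0],[0.02,0,0,0,0],[0.02,0,0,0,0],[0.012,0,0,0,0],[0,0,0,0,0]])

```text
t: 8.05
ee_pos: [0.5042, -0.1433, 0.0686]
ee_rot: [1.0, -0.023, 0.001, 0.0]
contact_force: [0.3, -0.2, -1.2]
width: 0.0277
grip_force: 59.5
```

```bash
python3 - <<'E'
from h import *
go([.5227,-.1426,.067],-2.7);s=bot.observe(); print(s["ee_pos"],s["contact_force"])
for n in("top","scene"): cv2.imwrite(f"pics/{n}1.png",bot.read_camera(n))
a=cv2.imread("pics/top1.png")[100:190,260:385];b=cv2.imread("pics/scene1.png")[100:190,190:315]
m=cam("wrist"); im=bot.read_camera("wrist"); w=im[:200,130:400]
cv2.imwrite("pics/c3.png",np.vstack([cv2.resize(np.hstack([a,b]),(800,288),interpolation=cv2.INTER_CUBIC),cv2.resize(im[:140,100:420],(686,300))[:, :].copy() if 0 else cv2.resize(im[:125,90:424],(800,300))]))
E
```

```text
shift mm [18.4 -1.6  1.6] yaw -2.7 turn 0.0 t 8.05
[ 0.50420583 -0.14329482  0.06861338] [ 0.33608428 -0.18656479 -1.24088099]
```

View pics/c3.png

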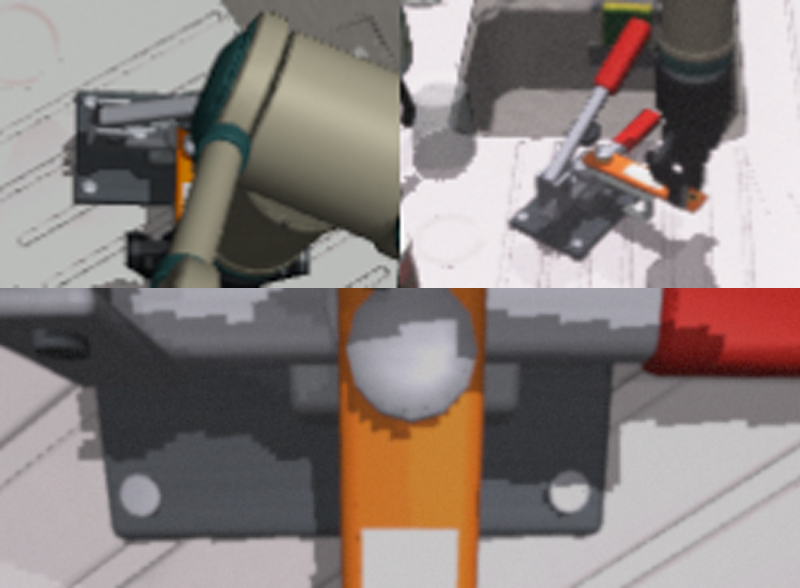

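The stud is on its way in between the jaws: it's in the wrist crop at (410,355), with the front bolts at (140,495) and (570,492). I'll cross-check the alignment with the bolts.

```bash
python3 - <<'E'
from h import *
m=cam("wrist"); f=lambda x,y,z:np.round(onz(m,90+x*334/800,(y-288)*125/300,z)[:2],4)
print("bolts",f(140,495,.008),f(570,492,.008),"earlier .5940,-.0688  .5881,-.1960")
for z in(.083,.077): print("stud",f(411,355,z))
print("tag edges",f(341,500,.073),f(477,500,.073))
E
```

```text
bolts [ 0.5948 -0.0676] [ 0.5893 -0.1961] earlier .5940,-.0688  .5881,-.1960
stud [ 0.6079 -0.1488]
stud [ 0.6095 -0.1489]
tag edges [ 0.5849 -0.1336] [ 0.5836 -0.1612]
```

Call:
play_rows(increments=[[0.012,-0.001,0,0,0],[0.009,0,0,0,0],[0,0,0.005,0,0],[0,0,0.005,0,0],[0,0,0,0,0]])

```text
t: 8.82
ee_pos: [0.5231, -0.1427, 0.0576]
ee_rot: [1.0, -0.023, -0.001, -0.0]
contact_force: [-0.4, -0.3, 0.3]
width: 0.0273
grip_force: 59.6
```

Call:
play_rows(increments=[[0,0,0.002,0,0],[0,0,0,0,0]])

```text
t: 9.07
ee_pos: [0.5236, -0.1429, 0.0563]
ee_rot: [1.0, -0.023, -0.0, 0.0]
contact_force: [-0.1, 0.8, 0.1]
width: 0.0271
grip_force: 59.6
```

Call:
play_rows(increments=[[0.001,0,0.0015,0,0],[0,0,0,0,0],[0,0,0,0,0.3],[0,0,0,0,0.5],[0,0,0,0,0.6],[0,0,0,0,0.6],[0,0,0,0,0.6]])

```text
t: 9.95
ee_pos: [0.5249, -0.143, 0.0547]
ee_rot: [1.0, -0.023, -0.0, 0.0]
contact_force: [0.0, 0.6, 0.4]
width: 0.0509
grip_force: 0.0
```

```bash
python3 - <<'E'
from h import *
m=cam("wrist"); s=bot.observe(); im=bot.read_camera("wrist"); cv2.imwrite("pics/w5.png",im); print(s["ee_pos"],s["width"])
hsv=cv2.cvtColor(im,cv2.COLOR_BGR2HSV); k=cv2.inRange(hsv,(8,130,60),(20,255,255))
k=cv2.morphologyEx(k,cv2.MORPH_CLOSE,np.ones((15,15))); c=max(cv2.findContours(k,0,2)[0],key=cv2.contourArea); x,y,w,h=cv2.boundingRect(c)
P=[onz(m,x+w/2,y+h,.06)[:2]]; print(x,y,w,h,"eyelet end",P)
for v in(60,120,180,230):
    u=np.where(k[v])[0]; print(v,u.min(),u.max(),np.round(onz(m,u.min(),v,.06)[:2],4),np.round(onz(m,u.max()+1,v,.06)[:2],4))
E
```

```text
[ 0.52493433 -0.14300078  0.0546718 ] 0.05087869414356577
231 20 62 250 eyelet end [array([ 0.50673698, -0.14373013])]
60 232 291 [ 0.6205 -0.1347] [ 0.6191 -0.163 ]
120 232 289 [ 0.593  -0.1326] [ 0.5916 -0.1615]
180 234 286 [ 0.5621 -0.1313] [ 0.5607 -0.1594]
230 235 284 [ 0.5332 -0.1298] [ 0.5318 -0.1578]
```

The tag is placed within a few mm of where it should be. Now retreat upwards, close the fingers, and move over the grip.

Call:
play_rows(increments=[[0,0,-0.02,0,0.6],[-0.01,0,-0.05,0,0.6],[-0.01,0,-0.055,0,0.6],[0,0,-0.045,0,0],[0.025,0.014,0,0,0],[0.05,0.028,0,0,0],[0.05,0.029,0,0,0],[0,0,0,0,0]])

```text
t: 11.0
ee_pos: [0.6292, -0.2212, 0.2227]
ee_rot: [1.0, -0.024, 0.0, 0.0]
contact_force: [-0.5, -0.1, -0.7]
width: 0.0003
grip_force: 0.0
```

```bash
python3 - <<'E'
from h import *
go([.6272,-.2189,.173],-2.7);s=bot.observe(); print(s["ee_pos"],s["width"],s["contact_force"])
m=cam("wrist"); im=bot.read_camera("wrist"); a=bot.read_camera("scene")
cv2.imwrite("pics/c4.png",np.hstack([im,cv2.resize(a[90:200,190:320],(288,384))])[:, :800])
E
```

```text
shift mm [-2.1 -2.2 49.7] yaw -2.8 turn -0.1 t 11.0
[ 0.62922182 -0.22120313  0.22266931] 0.0002547940027110731 [-0.53074892 -0.07769555 -0.70152252]
```

View pics/c4.png

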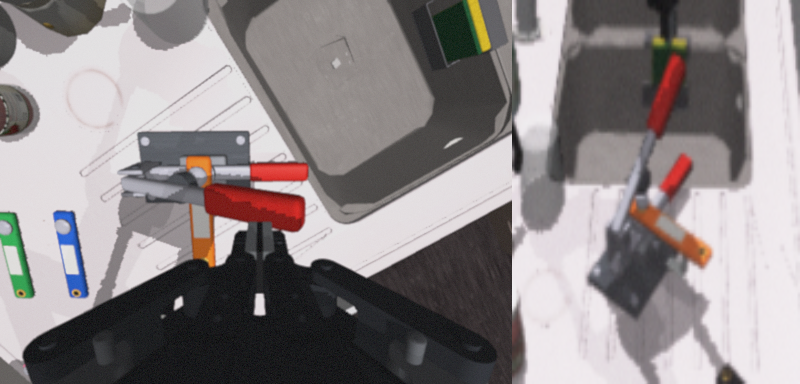

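The grip is directly under the closed fingers and the orange tag is seated in the jaws. I'm pressing along the handle's arc.

Call:
play_rows(increments=[[-0.002,-0.002,0.02,0,0],[0,0,0.027,0,0],[0,0.009,0.014,0,0],[0,0.0075,0.015,0,0],[0,0.003,0.008,0,0],[0,0.003,0.008,0,0],[0,0,0,0,0]])

```text
t: 11.98
ee_pos: [0.6233, -0.2398, 0.1325]
ee_rot: [1.0, -0.024, -0.0, 0.0]
contact_force: [-0.3, -0.4, 1.0]
width: 0.0001
grip_force: 0.8
```

```bash
python3 - <<'E'
from h import *
go([.6258,-.2489,.096],-2.7)
E
```

```text
shift mm [ 3.   8.9 36.5] yaw -2.7 turn -0.0 t 11.975
```

Call:
play_rows(increments=[[0.002,0.003,0.008,0,0],[0,0.002,0.008,0,0],[0,0.002,0.008,0,0],[0,0.001,0.007,0,0],[0,0.001,0.005,0,0],[0,0,0.002,0,0],[0,0,0,0,0]])

```text
t: 12.85
ee_pos: [0.6257, -0.2486, 0.0957]
ee_rot: [1.0, -0.023, 0.001, 0.0]
contact_force: [0.0, -0.4, 5.0]
width: -0.0
grip_force: 3.1
```

Call:
play_rows(increments=[[0,0,0.003,0,0],[0,0,0,0,0]])

```text
t: 13.1
ee_pos: [0.6257, -0.2487, 0.0952]
ee_rot: [1.0, -0.023, 0.001, 0.001]
contact_force: [-3.8, 1.2, 16.1]
width: -0.0002
grip_force: 8.2
```

Firm stop reached: z didn't change while the force rose to 16 N. Next I'll release along the arc and lift clear.

Call:
play_rows(increments=[[0,-0.001,-0.01,0,0],[0,-0.004,-0.018,0,0],[0,-0.006,-0.018,0,0],[0,-0.008,-0.018,0,0],[0,-0.01,-0.02,0,0],[0,0,-0.04,0,0],[0,0,-0.04,0,0],[-0.05,0,0,0,0],[-0.05,0,0,0,0],[-0.05,0,0,0,0],[0,0,0,0,0]])

```text
t: 14.48
ee_pos: [0.4729, -0.2105, 0.2565]
ee_rot: [1.0, -0.024, -0.001, -0.001]
contact_force: [1.0, -0.4, 0.3]
width: 0.0
grip_force: 0.0
```

```bash
python3 - <<'E'
from h import *
m=cam("wrist"); s=bot.observe(); im=bot.read_camera("wrist"); a=bot.read_camera("scene"); print(s["ee_pos"],s["contact_force"])
cv2.imwrite("pics/c5.png",np.hstack([cv2.resize(im[60:250,130:390],(500,365)),cv2.resize(a[90:200,190:320],(300,365))]))
hsv=cv2.cvtColor(im,cv2.COLOR_BGR2HSV); k=cv2.inRange(hsv,(8,130,60),(20,255,255)); k[:,:130]=0;k[:,400:]=0
c=max(cv2.findContours(k,0,2)[0],key=cv2.contourArea); print([np.round(onz(m,u,v,.06)[:2],4).tolist() for u,v in cv2.boxPoints(cv2.minAreaRect(c))])
k=cv2.inRange(hsv,(0,150,60),(6,255,255)); k[:,:200]=0
c=max(cv2.findContours(k,0,2)[0],key=cv2.contourArea); b=cv2.boxPoints(cv2.minAreaRect(c)); b=b[np.argsort(b[:,0])]
for uv,z in((b[:2].mean(0),.1375),(b[2:].mean(0),.1807)): print("grip",np.round(onz(m,*uv,z),4),"before .630,-.1752 / .6252,-.2535")
E
```

```text
[ 0.47289202 -0.21051054  0.25645974] [ 1.02488983 -0.40704454  0.33466251]
[[0.6416, -0.1352], [0.6415, -0.1648], [0.5058, -0.1608], [0.5056, -0.1277]]
grip [ 0.6276 -0.1718  0.1375] before .630,-.1752 / .6252,-.2535
grip [ 0.6102 -0.2539  0.1807] before .630,-.1752 / .6252,-.2535
```

View pics/c5.png

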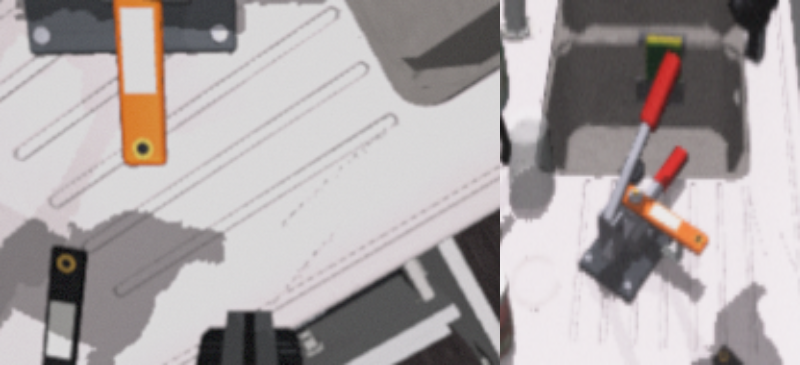

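The tag lies unmoved on the rest, with its eyelet end at x≈0.506, and the handle is back up at the same place as before the press. The firm stop at z = 95 mm matches full closure. Handing in.

```bash
python3 -c "
from plant import bot
print(bot.finish_job())"
```

```text
the job is handed in; nothing more can be done
None
```

I laid the orange tag in the pliers and released it, pressed the handle to its firm stop and let it spring back up, then handed the job in; the judge returned no verdict, and that the stud shut is inferred from reaching the stop at full-closure height, not seen directly.

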